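Take the steel cup off its keyhole rack and close it over its twin on the balance

TASK

Take down the steel cup that hangs mouth down on the drying rack: its headed stud sits in a slot, so slide it along to the slot's wide end (the left or the right one, whichever is open) and lift it out there, without forcing it. Then set it mouth down on the open twin cup on the balance, rim on rim and centred, so that the pair can be weighed: lower it until it rests before you let go, and leave it standing there. Do not disturb the pot, the tub or the bottle.

Things in the scene. Friction and masses are not known exactly. Their poses are not given: they have to be found in the camera images.
- cup: Loose steel cup hung mouth down, 0.15 to 0.3 kg. Origin: centre of its mouth; +z points up to the flat closed end, 92 mm away. Rim 76 mm across, wall 4 mm; from 24 mm above the mouth up it is a plain cylinder 56 mm across, free for fingers on its +y and -y sides (along the rack). The hanging stud is on its -x side. Hung, it leans by about 2 degrees.
- cup_stud (a point): Point on the axis of the cup's stud, on its neck: 42.5 mm from the cup's axis towards the cup's -x, 65 mm above the mouth. The stud is a level round neck 11 mm thick, with a round head 26 mm across and 6 mm thick at its end, whose outer face is 50.5 mm from the cup's axis.
- rack: Fixed white drying rack, 200 mm long, 203 mm high. Origin: on the bench under the middle of its front face; +x points out of the front, where the cup hangs, +y along the rack, z up. An aluminium foot (220 mm long, with a drip tray 18 mm high) reaches 95 mm out under the cup.
- slot_mid (a point): Middle of the rack's level slot, at the neck's hung height (175 mm), in the plane of the 5 mm front plate's face. Slot 15 mm high, 190 mm long; the neck rests on its lower edge with 4 mm play above; the head is caught behind the plate. An upper lip (top 203 mm above bench) always closes the middle 110 mm. The cup starts within 30 mm of the middle.
- end_left (a point): Middle of the slot's 40 mm end run towards the rack's +y (75 mm from slot_mid). Either this or end_right is the wide end: no lip above, open at the top, so the stud lifts straight out; the other is closed above by a lip piece. Which one changes and is not in the readings: see it, or feel it by a gentle try at lifting.
- end_right (a point): The same towards the rack's -y. Each end run has a solid stop that meets the stud's head when its axis is 82 mm from slot_mid; at the wide end the head passes upwards with its axis 69 to 82 mm from slot_mid, and clears the front plate once raised 10 mm.
- twin: Loose steel cup standing mouth up on the balance, same size and shape as the hung cup but without a stud. Origin: centre of its underside (closed end, 56 mm across); +z points up to the mouth, whose 76 mm rim is 92 mm above the origin. Mass about 0.22 kg.
- balance: Fixed white bench balance, 250 x 220 mm, with a flat steel pan (160 x 180 mm) whose top is 78 mm above the bench. Origin: on the bench under the middle of the housing; the pan's centre lies 30 mm towards +x, display and keys towards -x.
- pot: Bystander: loose red plastic cup, 72 mm across, 85 mm high. Origin: centre of its underside.
- tub: Bystander: loose clear plastic tub 110 x 150 x 55 mm. Origin: centre of its underside.
- bottle: Bystander: loose white plastic bottle 64 mm across, 120 mm high. Origin: centre of its underside.

How it is judged:
On the way, in this order (a step that is already met when the one before it is completed fails the run):
1. the cup's stud has been slid along the slot into an end run, still at slot height ((y of cup_stud in the frame of rack above 0.064 m or y of cup_stud in the frame of rack below -0.064 m) and z of cup_stud in the frame of rack below 0.184 m and x of cup_stud in the frame of rack below 0.008 m), for 0.1 s.
2. the stud has been raised out of the slot at the wide end ((y of cup_stud in the frame of rack above 0.055 m or y of cup_stud in the frame of rack below -0.055 m) and z of cup_stud in the frame of rack above 0.188 m), for 0.05 s.
3. the cup rests on the twin's rim while still held (contact force between cup and twin above 0.3 N and contact force between cup and the fingers above 0.5 N and horizontal distance between cup and twin below 0.01 m), for 0.1 s.
At the end, for the whole second after the job is handed in: The cup stands mouth down on the twin, rim on rim, centres within 6 mm and both upright within 0.06 rad; the twin stands on the balance's pan; both at rest and released (horizontal distance between cup and twin below 0.006 m and z of cup in the frame of twin between 0.088 and 0.096 m and angle between each of cup, twin's own z axis and vertical below 0.06 rad and z of twin in the frame of balance between 0.073 and 0.083 m and linear speed of each of cup, twin below 0.02 m/s); the robot touches nothing.
It fails at once if the pot is moved by more than 30 mm (distance of pot from where it was at the start of the episode above 0.03 m).
It fails at once if the tub is moved by more than 30 mm (distance of tub from where it was at the start of the episode above 0.03 m).
It fails at once if the bottle is moved by more than 30 mm (distance of bottle from where it was at the start of the episode above 0.03 m).
It fails at once if the cup is forced against the rack with more than 60 N (contact force between cup and rack above 60 N).
It also fails if it takes over 54 s, if anything falls off the work surface, if the arm or the gripper's body presses on something with over 40 N, if the wrist force passes 120 N, or if a joint passes its speed limit or range.

ROBOT

A 7-joint arm with a two-finger parallel gripper is mounted at the origin on the work surface. World frame = base frame: x ahead of the robot, y to its left, z up, the work surface at z = 0. Lengths are in m, angles in rad, forces in N, time in s.
With the tool pointing down it reaches from about 0.4 to 0.9 m from the base axis. Payload 5.5 kg.
Tool frame: the origin (TCP) lies between the finger pads; the fingertips stand 11 mm ahead of it and the grasp point (between the pads) lies 8 mm behind it; z points along the fingers, y is the direction in which the jaws open and shut (so a half turn about z gives the same grasp; the last joint's range is limited). The gripper opens to 92 mm and grips with 3 to 60 N. Pads are 19 mm wide; open, the fingers measure 130 mm over their backs; the gripper's body (75 mm by 190 mm) begins 47 mm behind the grasp point.
Start: joints at [-0.846, 0.501, -0.427, 1.55, 0.221, 1.138, -0.21], TCP at [0.29, 0.582, 0.202] pointing down, gripper open.
Joint ranges: [-2.88, 2.88], [-0.31, 2.03], [-1.54, 1.56], [0.2, 2.42], [-1.41, 4.55], [0.19, 2.02], [-2.57, 2.57]. Speed limits (rad/s): [2.57, 2.57, 3.14, 3.14, 3.14, 3.14, 3.14].

INTERFACE

Orientations are given as a unit quaternion [x, y, z, w].
In Python, from workcell import get_obs, grab_frame, order, search_frame, regions_of, spot_point gives the robot as it stands.
- The arm moves only by the tool step_arm, never from a script. Its argument "deltas" is one flat list of numbers, 6 for each row, row after row: the shift along the tool's x, y, z in mm, then the turn, a rotation vector about the tool's x, y, z in degrees. A call has 1 to 10 rows; each row is the pose to reach, as a shift and turn from the pose commanded when the call began, along the tool's axes at that moment; what a row does not reach only later rows make up. A row lasts 1/10 s, in which the tool goes at most 50 mm and 8.59 degrees, less where a joint would pass 70% of its speed; a pose out of reach is approached as far as the arm can. A call with a gripper value outside its range is refused whole. "hand" is the closure, from 0 (fully open) to 1 (shut), set as the call begins (left out, the last holds). The fingers move at their own pace and stop on an object; the grip force is fixed at half the most. Time passes only in rows, so rows that repeat a pose let the fingers close. It gives the time, the measured TCP pose, the force and the opening at its end, in the units of the state.
- get_obs(): the state, without advancing time (a new reading comes with each control period).
- grab_frame(name): name is "scene" or "side" or "wrist"; returns a dict with "frame" (400x640x3 uint8, red, green, blue), "fx", "fy", "cx", "cy" (pixels), "R" (3x3) and "t" (3): a world point X has camera coordinates R X + t. Camera axes: x right, y down, z forward; pixel columns grow to the right and rows downward; lengths in m; the calibration is good to about 2 mm. A picture is of the moment at which its call begins. There is no depth.
- order.job_done(): hands the job in, once; it reports no verdict.
Trained networks look in the newest picture that a camera, given by its name, has taken for a name from the list of things; names that differ only in an ending like _2 or _b are one class to them, and where a whole thing is asked for, a point or a joint stands for the part that bears it (a point fixed in the world has none). Each returns a list of dicts, best first, with "confidence" (0 to 1); they miss things now and then, are a little off and sometimes report something else, mostly with a low value. They report only what shows in the picture. A call takes as long as a camera call.
- search_frame(camera, query): "box" ([left, top, right, bottom] in pixels, round what is visible of it).
- regions_of(camera, query): "pixels" (400x640 bool, what is visible of it) and "box" ([left, top, right, bottom] in pixels, round what is visible of it).
- spot_point(camera, query): "centre" ([row, column] in pixels: a listed point, or the origin of a listed thing).
The state is a dict: "t": time; "joint_pos": joint angles; "joint_vel": joint speeds; "effort": joint torques, N m; "tool_pos": TCP position; "ee_rot": TCP orientation; "ft_force": force on the tool from outside, world axes, zero at the start; "moment": the same for the moment, N m; "opening": finger opening in m.
Only numpy, scipy, OpenCV 4.12 (cv2) and the standard library are available. Lean on these libraries where they do the work, as an engineer would, in place of code of your own. Each camera call takes 0.05 s, during which the arm holds its last target. There are 200 camera calls.

## Working session

There is one attempt and no reset: what is moved stays moved. The work goes in short steps, Python scripts to look and compute and a tool call to move; the robot and the scene stay as the last step left them, time stands still between calls to the robot, and variables do not carry over. Pictures are saved under pics/ and viewed, about 8 in all and at most 12, crops included, and the job is handed in when it is done.

Besides the shell and the picture viewer there is one more tool, called after "Emit:" as name(argument=value, ...), one argument or row to a line, values as JSON. step_arm: Moves the arm, as the interface text tells. Its arguments: {"type":"object","properties":{"deltas":{"type":"array"},"hand":{"type":"number"}},"required":["deltas"]}

```bash
mkdir -p pics
cat > h.py <<'E'
import numpy as np, cv2
from workcell import *
def tri(obs):
    # obs: list of (frame, (row,col)) -> world point by linear least squares
    A=[];b=[]
    for f,(r,c) in obs:
        R=np.array(f['R']);t=np.array(f['t']);u=(c-f['cx'])/f['fx'];v=(r-f['cy'])/f['fy']
        A+=[R[0]-u*R[2],R[1]-v*R[2]];b+=[u*t[2]-t[0],v*t[2]-t[1]]
    x,res,_,_=np.linalg.lstsq(np.array(A),np.array(b),rcond=None);return x,np.sqrt(res)
def ray(f,rc,z):
    R=np.array(f['R']);t=np.array(f['t']);d=R.T@np.array([(rc[1]-f['cx'])/f['fx'],(rc[0]-f['cy'])/f['fy'],1]);o=-R.T@t
    return o+d*(z-o[2])/d[2]
def proj(f,X):
    p=np.array(f['R'])@X+np.array(f['t']);return np.array([f['fy']*p[1]/p[2]+f['cy'],f['fx']*p[0]/p[2]+f['cx']])
E
python3 - <<'E'
from h import *
F={n:grab_frame(n) for n in('scene','side','wrist')}
for n in F: cv2.imwrite(f'pics/a_{n}.png',F[n]['frame'][:,:,::-1])
s=get_obs();print({k:np.round(s[k],3) for k in('t','tool_pos','ee_rot','ft_force','opening')})
for q in('cup','cup_stud','rack','slot_mid','end_left','end_right','twin','balance','pot','tub','bottle'):
    o=[]
    for n in('scene','side'):
        r=spot_point(n,q)
        print(q,n,[(np.round(d['centre'],1),round(d['confidence'],2)) for d in r[:2]])
        if r:o.append((F[n],r[0]['centre']))
    if len(o)==2: print('   ',*[np.round(v,4) for v in tri(o)])
for n in F: print(n, -np.array(F[n]['R']).T@F[n]['t'])
E
```

```text
{'t': np.float64(0.15), 'tool_pos': array([0.289, 0.581, 0.201]), 'ee_rot': array([ 0.229,  0.973, -0.001, -0.   ]), 'ft_force': array([ 0.246,  0.164, -0.753]), 'opening': np.float64(0.092)}
cup scene [(array([191.9, 386.1]), 0.65)]
cup side [(array([160.5, 296.5]), 0.88)]
    [0.5696 0.2277 0.1038] [0.0073]
cup_stud scene [(array([161.9, 381.4]), 0.82)]
cup_stud side [(array([142.4, 281.5]), 0.74)]
    [0.5304 0.2262 0.1771] [0.0086]
rack scene [(array([213.4, 377.5]), 0.62)]
rack side [(array([187. , 288.6]), 0.92)]
    [0.5371 0.2211 0.0087] [0.0022]
slot_mid scene []
slot_mid side [(array([145. , 281.8]), 0.82)]
end_left scene [(array([160.1, 407.2]), 0.98)]
end_left side [(array([126.5, 279.4]), 0.64)]
    [0.532  0.3043 0.1733] [0.0134]
end_right scene [(array([164.5, 359.4]), 0.86), (array([208.6, 292.2]), 0.59)]
end_right side [(array([160.6, 284.6]), 0.66)]
    [0.5303 0.1588 0.1742] [0.0012]
twin scene [(array([230.5, 197.2]), 0.58), (array([243.6, 206.5]), 0.43)]
twin side [(array([320.9, 321.9]), 0.86)]
    [ 0.5607 -0.28    0.0844] [0.0038]
balance scene [(array([243.7, 205.1]), 0.58)]
balance side [(array([333.7, 295. ]), 0.59)]
    [ 0.5012 -0.261  -0.0044] [0.0081]
pot scene [(array([210.1, 288.7]), 0.55)]
pot side [(array([251.5, 259.3]), 0.67)]
    [ 0.4313 -0.012   0.0024] [0.0036]
tub scene [(array([292.8, 329.7]), 0.85)]
tub side [(array([237.5, 385.3]), 0.62), (array([183.1, 349.9]), 0.39)]
    [ 0.7874 -0.0139 -0.005 ] [0.0022]
bottle scene [(array([258.7, 401.6]), 0.9)]
bottle side [(array([185.7, 351.3]), 0.72)]
    [0.7361 0.1996 0.0035] [0.0002]
scene [ 1.6174474  -0.31589475  0.8456473 ]
side [ 0.5022124  -0.64476535  0.84935348]
wrist [0.21825931 0.61676264 0.38391968]
```

```bash
python3 -c "
import cv2,numpy as np
a=cv2.imread('pics/a_scene.png');b=cv2.imread('pics/a_side.png');print(a.shape)
cv2.imwrite('pics/ab.png',cv2.resize(np.vstack([a,b]),(480,600)))"
```

```text
(400, 640, 3)
```

View pics/a_scene.png

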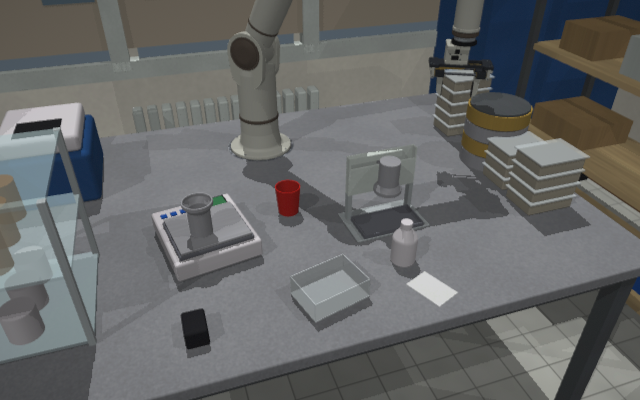

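View pics/a_side.png

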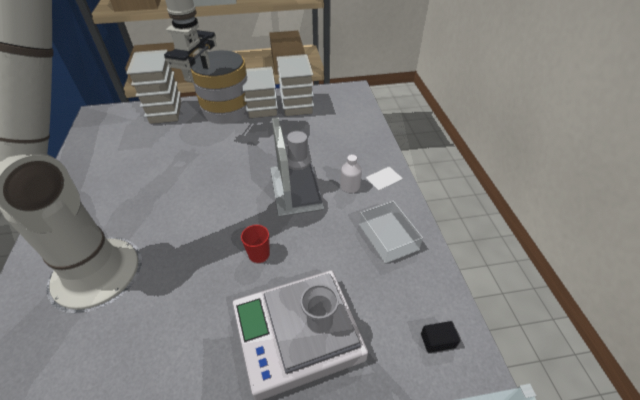

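The scene shows the rack at about (385,190) with the cup hanging near its middle. The twin is on the balance at (200,215) and the pot at (288,198). In the side view the rack is seen almost edge-on, at about (290,165). Next I'll zoom in on the rack to find its open end.

```bash
python3 -c "
import cv2,numpy as np
a=cv2.imread('pics/a_scene.png')[140:245,330:440];b=cv2.imread('pics/a_side.png')[110:220,255:340]
f=lambda i:cv2.resize(i,(390,500),interpolation=cv2.INTER_CUBIC)
cv2.imwrite('pics/z.png',np.hstack([f(a),f(b)]))"
```

```text
(no output)
```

View pics/z.png

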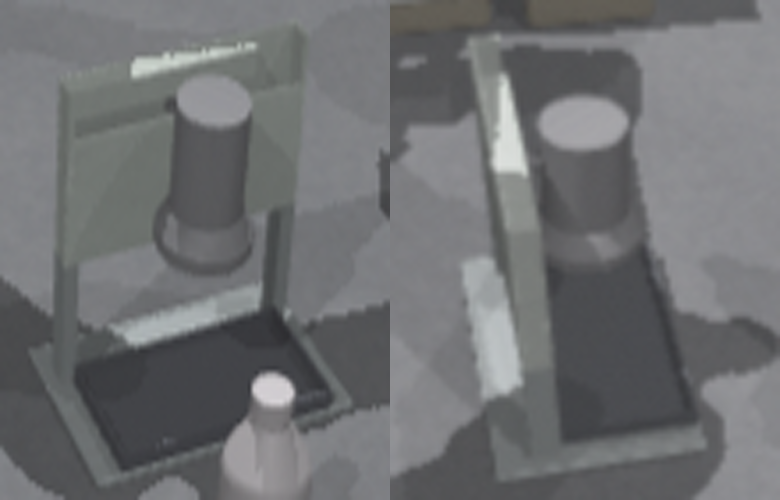

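Emit:
step_arm(
  deltas=[0,0,-50,0,0,0,0,0,-100,0,0,-4,-45,-20,-139,0,0,-8,-90,-40,-139,0,0,-14,-135,-60,-139,0,0,-20,-180,-82,-139,0,0,-26.5,-225,-103,-139,0,0,-26.5,-270,-124,-139,0,0,-26.5,-315,-145,-139,0,0,-26.5,-360,-166,-139,0,0,-26.5],
  hand=0,
)

```text
t: 2.25
tool_pos: [0.5341, 0.2772, 0.3413]
ee_rot: [-0.0, 1.0, 0.0, 0.0]
ft_force: [1.0, 0.1, 0.3]
opening: 0.0921
```

```bash
cat >> h.py <<'E'
from scipy.spatial.transform import Rotation as Ro
def st():
    s=get_obs();R=Ro.from_quat(s['ee_rot']).as_matrix()
    print('t',round(s['t'],2),'tcp',np.round(s['tool_pos'],4),'x',np.round(R[:,0],3),'y',np.round(R[:,1],3),'z',np.round(R[:,2],3),'F',np.round(s['ft_force'],1),'op',round(s['opening'],4));return s,R
E
python3 - <<'E'
from h import *
st();W=grab_frame('wrist');S=grab_frame('side');C=grab_frame('scene')
cv2.imwrite('pics/w1.png',W['frame'][:,:,::-1])
for q in('cup','cup_stud','rack','slot_mid','end_left','end_right','bottle'):
    o=[]
    for n,f in(('wrist',W),('scene',C),('side',S)):
        r=spot_point(n,q)
        if r:
            print(q,n,np.round(r[0]['centre'],1),round(r[0]['confidence'],2))
            if r[0]['confidence']>.5:o.append((f,r[0]['centre']))
    if len(o)>1: print('   ',*[np.round(v,4) for v in tri(o)])
E
```

```text
t 2.25 tcp [0.5341 0.2772 0.3413] x [-1.    -0.001 -0.001] y [-0.001  1.     0.   ] z [ 0.001  0.    -1.   ] F [1.  0.1 0.3] op 0.0921
cup scene [193.1 389.1] 0.82
cup side [159.  297.2] 0.68
    [0.5728 0.2358 0.1012] [0.0087]
cup_stud wrist [174.  266.9] 0.71
cup_stud scene [163.  382.9] 0.9
cup_stud side [146.6 280.2] 0.94
    [0.5271 0.2242 0.1695] [0.008]
rack wrist [156.3 284.1] 0.59
rack scene [211.6 376.8] 0.63
rack side [186.5 285.5] 0.97
    [0.5283 0.2238 0.0091] [0.0035]
slot_mid wrist [182.8 272.4] 0.83
slot_mid scene [258.7 402.7] 0.59
slot_mid side [144.2 282.7] 0.68
    [0.5907 0.2581 0.0218] [0.1766]
end_left wrist [176.2 333.4] 0.55
end_left scene [159.9 405.4] 0.9
end_left side [131.7 278.7] 0.74
    [0.5284 0.2987 0.1666] [0.0053]
end_right scene [166.1 356.5] 0.69
end_right side [165.2 287.1] 0.82
    [0.5347 0.1469 0.171 ] [0.0056]
bottle wrist [262.4 275.9] 0.74
bottle scene [258.3 403.1] 0.58
bottle side [182.1 347.5] 0.76
    [0.7309 0.206  0.0071] [0.011]
```

View pics/w1.png

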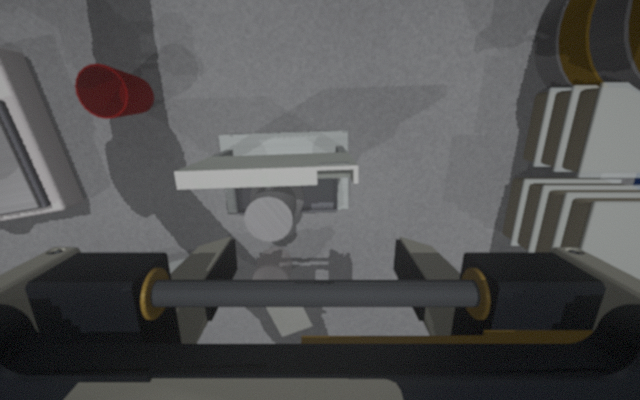

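Wrist view: the rack's top lip runs from (180,180) to (315,175), with a notch at x = 318–350. So the +y end, end_left, is the open one. The cup's flat end is a circle centred at about (269,219). I'll refine the cup's position and the rack's yaw from this view.

Run:
```python
from h import *
W=grab_frame('wrist')
for n,rc,z in(('cuptop',(219,269),.202),('lipL',(188,180),.203),('lipR',(185,315),.203),('stopR',(182,356),.203),('lipbackL',(171,180+4),.203)):
    print(n,ray(W,rc,z).round(4))
g=cv2.cvtColor(W['frame'],cv2.COLOR_RGB2GRAY)
print(cv2.HoughCircles(cv2.medianBlur(g[185:255,235:305],3),cv2.HOUGH_GRADIENT,1.2,30,param1=80,param2=12,minRadius=18,maxRadius=32))
# sub-pixel fit of lower lip edge
cols=range(190,245,3);e=[]
for c in list(cols)+list(range(298,312,3)):
    d=np.diff(g[178:196,c].astype(float));e.append((c,178.5+d.argmin()))
e=np.array(e);p=np.polyfit(e[:,0],e[:,1],1);print(e[:,1],p)
a,b=[ray(W,(np.polyval(p,c),c),.203) for c in(185,312)];print(a,b,'yaw of rack y from world y deg',np.degrees(np.arctan2(-(b-a)[0],(b-a)[1])))
r=regions_of('wrist','cup');print([(d['box'],d['confidence']) for d in r])
```

```text
cuptop [0.5714 0.2264 0.202 ]
lipL [0.5348 0.13   0.203 ]
lipR [0.5312 0.2789 0.203 ]
stopR [0.5278 0.3238 0.203 ]
lipbackL [0.5158 0.1368 0.203 ]
[[[30.6      36.600002 24.6     ]]]
[190.5 189.5 189.5 189.5 189.5 189.5 189.5 189.5 189.5 188.5 188.5 188.5
 188.5 188.5 188.5 188.5 188.5 188.5 188.5 186.5 186.5 186.5 186.5 185.5] [-3.14626304e-02  1.95855984e+02]
[0.53712654 0.13522283 0.203     ] [0.53240153 0.27559154 0.203     ] yaw of rack y from world y deg 1.927929384952823
[([242.9, 187.1, 301.1, 242.4], 0.56)]
```

Emit:
step_arm(
  deltas=[-18,-25,20,0,0,-2,-36,-50,50,0,0,-2,-36,-50,80,0,0,-2,-36,-50,80,0,0,-2,-36,-50,80,0,0,-2],
)

```text
t: 4.05
tool_pos: [0.5686, 0.2298, 0.2612]
ee_rot: [-0.018, 1.0, 0.0, -0.001]
ft_force: [0.3, 0.4, -0.3]
opening: 0.0923
```

Run:
```python
from h import *
st();W=grab_frame('wrist')
cv2.imwrite('pics/w2.png',W['frame'][:,:,::-1])
for q in('cup','cup_stud','slot_mid','end_left','end_right'):
    r=spot_point('wrist',q); print(q,[(np.round(d['centre']),round(d['confidence'],2), ray(W,d['centre'],.11 if q=='cup' else .175).round(4)) for d in r[:1]])
g=cv2.cvtColor(W['frame'],cv2.COLOR_RGB2GRAY)
c=cv2.HoughCircles(cv2.medianBlur(g[150:,200:440],3),cv2.HOUGH_GRADIENT,1.2,30,param1=80,param2=15,minRadius=22,maxRadius=45)
if c is not None:
  for x,y,r in c[0][:3]: print(x+200,y+150,r,ray(W,(y+150,x+200),.202).round(4))
```

```text
t 4.05 tcp [0.5686 0.2298 0.2612] x [-0.999 -0.037  0.001] y [-0.037  0.999  0.001] z [-0.001  0.001 -1.   ] F [ 0.3  0.4 -0.3] op 0.0923
cup [(array([182., 307.]), 0.73, array([0.5671, 0.2203, 0.11  ]))]
cup_stud [(array([160., 306.]), 0.69, array([0.5314, 0.2207, 0.175 ]))]
slot_mid [(array([160., 312.]), 0.65, array([0.5313, 0.2256, 0.175 ]))]
end_left [(array([160., 390.]), 0.87, array([0.5287, 0.2963, 0.175 ]))]
end_right [(array([160., 230.]), 0.68, array([0.5336, 0.1524, 0.175 ]))]
307.4 210.6 32.2 [0.5702 0.2233 0.202 ]
351.8 239.4 41.68 [0.5954 0.2631 0.202 ]
318.2 299.40002 44.32 [0.6575 0.2361 0.202 ]
```

View pics/w2.png

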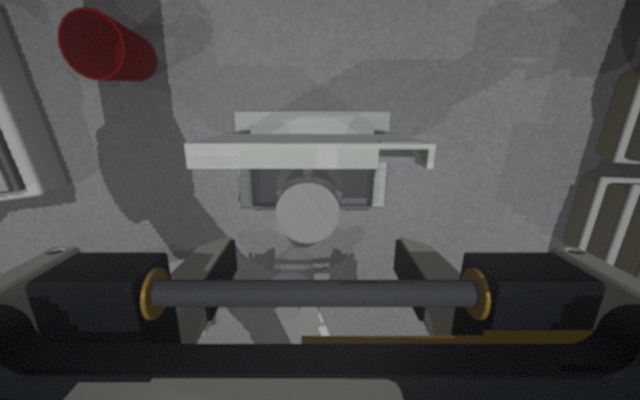

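Wrist view: the rack now appears level in the picture, with its plate at row 155 and the open notch at columns 380–428. The cup top is at (307,210), about 2.5 mm to the -y side of the slot's middle.

```bash
python3 -c "
from h import *
st()"
```

```text
t 4.35 tcp [0.5696 0.2299 0.2625] x [-0.999 -0.037 -0.002] y [-0.037  0.999  0.001] z [ 0.002  0.001 -1.   ] F [ 0.5 -0.7  0.5] op 0.0915
```

Emit:
step_arm(
  deltas=[-1,-6.5,0,0,0,0,-1,-6.5,35,0,0,0,-1,-6.5,70,0,0,0,-1,-6.5,95,0,0,0,-1,-6.5,95,0,0,0],
)

```text
t: 4.85
tool_pos: [0.5678, 0.2206, 0.1622]
ee_rot: [-0.018, 1.0, -0.001, -0.003]
ft_force: [-0.0, -0.4, -0.4]
opening: 0.0918
```

Emit:
step_arm(
  deltas=[0,0,0,0,0,0,0,0,0,0,0,0,0,0,0,0,0,0,0,0,0,0,0,0,0,0,0,0,0,0,0,0,0,0,0,0],
  hand=1,
)

```text
t: 5.45
tool_pos: [0.5708, 0.2228, 0.1666]
ee_rot: [-0.018, 1.0, 0.0, 0.001]
ft_force: [-0.4, 1.0, 2.9]
opening: 0.0546
```

```bash
python3 -c "
from h import *
st();print(get_obs()['moment'])"
```

```text
t 5.45 tcp [0.5708 0.2228 0.1666] x [-0.999 -0.036 -0.001] y [-0.036  0.999  0.   ] z [ 0.001  0.001 -1.   ] F [-0.4  1.   2.9] op 0.0546
[ 0.01247309 -0.01830836  0.01034524]
```

Emit:
step_arm(
  deltas=[0,4,-1,0,0,0,0,12,-1,0,0,0,0,20,-1,0,0,0,0,28,-1,0,0,0,0,36,-1,0,0,0,0,40,-1,0,0,0],
)

```text
t: 6.05
tool_pos: [0.5689, 0.2641, 0.167]
ee_rot: [-0.019, 1.0, 0.0, 0.0]
ft_force: [1.9, -2.1, -0.2]
opening: 0.0548
```

Emit:
step_arm(
  deltas=[0,6,0,0,0,0,0,14,0,0,0,0,0,22,0,0,0,0,0,30,0,0,0,0,0,34,0,0,0,0,0,37,0,0,0,0,0,37,0,0,0,0],
)

```text
t: 6.75
tool_pos: [0.5675, 0.3006, 0.167]
ee_rot: [-0.018, 1.0, 0.001, 0.0]
ft_force: [2.1, 1.2, 1.3]
opening: 0.0547
```

Run:
```python
from h import *
st();W=grab_frame('wrist')
cv2.imwrite('pics/w3.png',W['frame'][:,:,::-1])
for q in('cup_stud','end_left'):
    r=spot_point('wrist',q); print(q,[(np.round(d['centre']),round(d['confidence'],2), ray(W,d['centre'],.175).round(4)) for d in r[:1]])
```

```text
t 6.75 tcp [0.5675 0.3006 0.167 ] x [-0.999 -0.036 -0.   ] y [-0.036  0.999  0.001] z [ 0.     0.001 -1.   ] F [2.1 1.2 1.3] op 0.0547
cup_stud [(array([178., 317.]), 0.64, array([0.5262, 0.3001, 0.175 ]))]
end_left [(array([186., 314.]), 0.68, array([0.5307, 0.2987, 0.175 ]))]
```

View pics/w3.png

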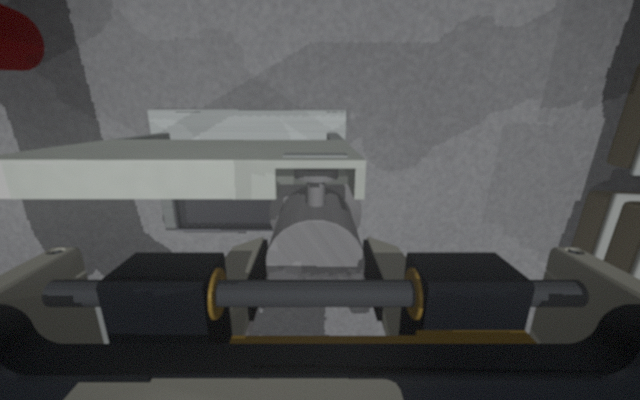

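The stud's neck, at column 317, is centred in the open notch (columns 277–355). I'll lift gently.

Emit:
step_arm(
  deltas=[0,0,-3,0,0,0,0,0,-6,0,0,0,0,0,-10,0,0,0,0,0,-14,0,0,0,0,0,-18,0,0,0],
)

```text
t: 7.4
tool_pos: [0.5673, 0.2995, 0.1852]
ee_rot: [-0.018, 1.0, -0.0, -0.0]
ft_force: [0.1, -0.5, -2.8]
opening: 0.0544
```

Emit:
step_arm(
  deltas=[-3,0,-30,0,0,0,-5,0,-70,0,0,0,-10,-5,-110,0,0,0,-15,-25,-125,0,0,0,-15,-60,-125,0,0,0,-15,-100,-125,0,0,0,-15,-140,-125,0,0,0,-15,-180,-125,0,0,0,-15,-220,-125,0,0,0,-15,-260,-125,0,0,0],
)

```text
t: 8.4
tool_pos: [0.5914, 0.0389, 0.3103]
ee_rot: [-0.018, 1.0, 0.0, -0.0]
ft_force: [0.7, -0.4, -2.9]
opening: 0.0549
```

Emit:
step_arm(
  deltas=[0,-40,0,0,0,0,0,-80,0,0,0,0,0,-120,0,0,0,0,0,-160,0,0,0,0,0,-195,0,0,0,0,0,-220,0,0,0,0,0,-235,0,0,0,0,0,-240,0,0,0,0,0,-240,0,0,0,0,0,-240,0,0,0,0],
)

```text
t: 9.4
tool_pos: [0.6008, -0.1972, 0.31]
ee_rot: [-0.019, 1.0, 0.001, 0.0]
ft_force: [-0.2, 0.8, -3.3]
opening: 0.0545
```

Run:
```python
from h import *
st();F={n:grab_frame(n) for n in('wrist','side','scene')}
cv2.imwrite('pics/w4.png',F['wrist']['frame'][:,:,::-1]);cv2.imwrite('pics/s4.png',F['side']['frame'][:,:,::-1])
o=[]
for n in F:
    for q in('twin','cup'):
        r=spot_point(n,q); print(n,q,[(np.round(d['centre'],1),round(d['confidence'],2), ray(F[n],d['centre'],.078 if q=='twin' else .253).round(4)) for d in r[:2]])
        r=regions_of(n,q); print('   box',[(np.round(d['box'],1),round(d['confidence'],2)) for d in r[:2]])
st()
```

```text
t 9.4 tcp [ 0.6008 -0.1972  0.31  ] x [-0.999 -0.038 -0.   ] y [-0.038  0.999  0.001] z [ 0.     0.001 -1.   ] F [-0.2  0.8 -3.3] op 0.0545
wrist twin [(array([135.7, 259.9]), 0.68, array([ 0.556 , -0.2733,  0.078 ]))]
   box [(array([208.5, 106.5, 279.1, 175.7]), 0.84)]
wrist cup [(array([207.3, 314.8]), 0.94, array([ 0.5986, -0.1974,  0.253 ])), (array([242.9, 532. ]), 0.7, array([ 0.624 , -0.0065,  0.253 ]))]
   box [(array([263.3, 163. , 362.6, 279.8]), 0.59)]
side twin [(array([319.5, 321.3]), 0.89, array([ 0.5598, -0.2708,  0.078 ]))]
   box [(array([304. , 282.9, 339.1, 336.3]), 0.97)]
side cup [(array([240.1, 335.9]), 0.55, array([ 0.6031, -0.1952,  0.253 ]))]
   box [(array([311.1, 217.2, 356.2, 260.5]), 0.66)]
scene twin [(array([231.5, 199.6]), 0.6, array([ 0.5602, -0.2769,  0.078 ]))]
   box [(array([177.6, 191.9, 211.4, 238. ]), 0.77), (array([151.7, 191. , 261.1, 281.7]), 0.32)]
scene cup [(array([174.1, 228.6]), 0.88, array([ 0.604 , -0.1948,  0.253 ]))]
   box [(array([214.7, 134.9, 246.3, 182.8]), 0.7)]
t 10.15 tcp [ 0.6004 -0.1997  0.3099] x [-0.999 -0.036  0.   ] y [-0.036  0.999  0.   ] z [-0.  0. -1.] F [-0.4  0.3 -1.3] op 0.0547
```

View pics/w4.png

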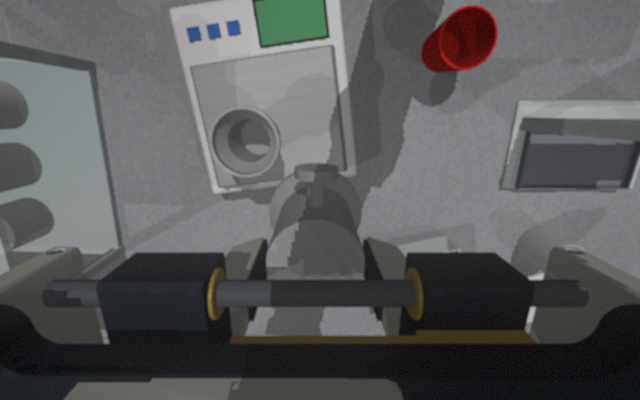

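Wrist view: the twin's rim is a circle centred at about (244,141), on the pan. The pot at (468,38) is well clear, and the cup is held with its stud at (316,175). I'll fit the twin's rim more accurately.

Run:
```python
from h import *
W=grab_frame('wrist');g=cv2.cvtColor(W['frame'],cv2.COLOR_RGB2GRAY)
c=cv2.HoughCircles(cv2.resize(g[95:190,195:295],None,fx=4,fy=4,interpolation=cv2.INTER_CUBIC),cv2.HOUGH_GRADIENT,1,20,param1=90,param2=20,minRadius=90,maxRadius=160)
for x,y,r in c[0][:4]:
    rc=((y-1.5)/4+95,(x-1.5)/4+195);print(rc,r/4,ray(W,rc,.170).round(4))
print(W['fx'],st()[0]['t'])
```

```text
Traceback (most recent call last):
TypeError: 'NoneType' object is not subscriptable
```

Run:
```python
from h import *
W=grab_frame('wrist');st()
for d in regions_of('wrist','twin')[:1]:
    m=d['pixels'].astype(np.uint8);k=max(cv2.findContours(m,0,1)[0],key=cv2.contourArea)
    e=cv2.fitEllipse(cv2.convexHull(k));print(e,d['box'],ray(W,e[0][::-1],.170).round(4))
    b=d['box'];print(ray(W,((b[1]+b[3])/2,(b[0]+b[2])/2),.170).round(4), [ray(W,(141,x),.17)[:2].round(4) for x in(b[0],b[2])])
```

```text
t 10.25 tcp [ 0.6004 -0.1997  0.3099] x [-0.999 -0.036  0.   ] y [-0.036  0.999  0.   ] z [-0.  0. -1.] F [-0.5  0.4 -2.6] op 0.0548
((246.4925079345703, 142.3100128173828), (70.00608825683594, 74.20850372314453), 134.0438690185547) [211.9, 109.6, 280.5, 177.9] [ 0.5551 -0.2741  0.17  ]
[ 0.5567 -0.2745  0.17  ] [array([ 0.5551, -0.3107]), array([ 0.5525, -0.2381])]
```

Emit:
step_arm(
  deltas=[12,-19,0,0,0,0,24,-38,0,0,0,0,36,-57,0,0,0,0,47,-75,0,0,0,0,47,-75,20,0,0,0,47,-75,40,0,0,0,47,-75,55,0,0,0,47,-75,60,0,0,0,47,-75,60,0,0,0,47,-75,60,0,0,0],
)

```text
t: 11.3
tool_pos: [0.5568, -0.2763, 0.2507]
ee_rot: [-0.018, 1.0, -0.0, 0.001]
ft_force: [0.2, -0.1, -2.4]
opening: 0.0551
```

```bash
cat > gap.py <<'E'
from h import *
st();V=[]
for n,(r0,r1,c0,c1) in(('scene',(130,250,130,270)),('side',(220,350,250,390))):
    f=grab_frame(n);im=f['frame'][:,:,::-1];B={}
    V.append(cv2.resize(im[r0:r1,c0:c1],(390,390),interpolation=cv2.INTER_CUBIC))
    for q in('cup','twin'):
        r=regions_of(n,q)
        for d in r[:1]: print(n,q,np.round(d['box'],1),round(d['confidence'],2))
import sys;cv2.imwrite(sys.argv[1],np.hstack(V))
E
python3 gap.py pics/g1.png
```

```text
t 11.3 tcp [ 0.5568 -0.2763  0.2507] x [-0.999 -0.036 -0.001] y [-0.036  0.999 -0.   ] z [ 0.001 -0.    -1.   ] F [ 0.2 -0.1 -2.4] op 0.0551
scene cup [176.3 152.9 210.8 203.5] 0.83
scene twin [178.4 194.7 212.8 236.4] 0.95
side cup [294.4 275.3 342.5 316.9] 0.9
side twin [303.  301.3 338.  336.3] 0.84
```

View pics/g1.png

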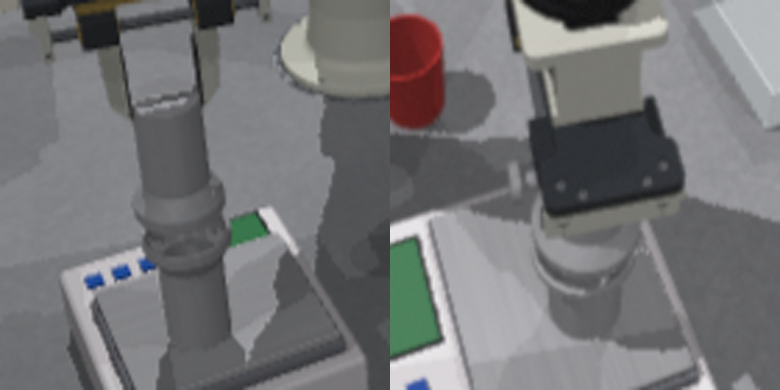

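The cup hangs just above the twin in both views. In the scene view, left half, the cup's rim spans crop columns 133–224 and the twin's 143–231. I'll compare that with the predicted projections.

```bash
cat > pred.py <<'E'
from h import *
import sys
zc=float(sys.argv[1])
a=np.linspace(0,2*np.pi,72)
X0=np.array([.557,-.276])
def cols(f,x,y,z):
    p=np.array([proj(f,np.array([x+.038*np.cos(t),y+.038*np.sin(t),z])) for t in a]);return p[:,1].min().round(1),p[:,1].max().round(1),p[:,0].min().round(1),p[:,0].max().round(1)
V=[]
for n in('scene','side'):
    f=grab_frame(n);print(n,'cup',cols(f,*X0,zc),'twin',cols(f,*X0,.17),'px per mm x,y',(np.array(cols(f,*(X0+[.01,0]),zc)[:2])-cols(f,*X0,zc)[:2]).mean()/10,(np.array(cols(f,*(X0+[0,.01]),zc)[:2])-cols(f,*X0,zc)[:2]).mean()/10)
    im=f['frame'][:,:,::-1];s=5
    r,c=proj(f,np.array([*X0,(.17+zc)/2])).astype(int)
    cr=cv2.resize(im[r-39:r+39,c-39:c+39],None,fx=s,fy=s,interpolation=cv2.INTER_CUBIC)
    for z,col in((zc,(0,0,255)),(.17,(0,255,0))):
        pts=np.array([proj(f,np.array([X0[0]+.038*np.cos(t),X0[1]+.038*np.sin(t),z]))[::-1] for t in a]);pts=((pts-[c-39,r-39]+.5)*s).astype(int)
        cv2.polylines(cr,[pts],True,col,1)
    V.append(cr)
cv2.imwrite(sys.argv[2],np.hstack(V));st()
E
python3 pred.py .194 pics/p1.png
```

```text
scene cup (np.float64(176.9), np.float64(209.7), np.float64(183.1), np.float64(200.4)) twin (np.float64(178.5), np.float64(210.9), np.float64(191.4), np.float64(209.0)) px per mm x,y 0.05000000000000142 0.425
side cup (np.float64(300.3), np.float64(339.5), np.float64(277.7), np.float64(312.8)) twin (np.float64(300.9), np.float64(339.2), np.float64(284.1), np.float64(318.8)) px per mm x,y 0.5099999999999995 -0.08499999999999944
t 11.7 tcp [ 0.5563 -0.2763  0.2502] x [-0.999 -0.036 -0.   ] y [-0.036  0.999 -0.   ] z [ 0. -0. -1.] F [-0.4 -0.5 -2.5] op 0.0552
```

View pics/p1.png

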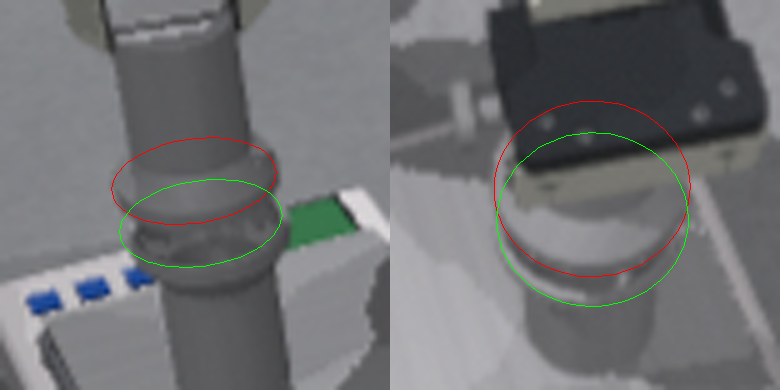

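Run:
```python
from h import *
X0=np.array([.557,-.276]);a=np.linspace(0,2*np.pi,90)
def sil(f,r,z): 
    p=np.array([proj(f,np.array([X0[0]+r*np.cos(t),X0[1]+r*np.sin(t),z])) for t in a]);i,j=p[:,1].argmin(),p[:,1].argmax();return p[i],p[j]
for n in('scene','side'):
    f=grab_frame(n);g=cv2.GaussianBlur(cv2.cvtColor(f['frame'],cv2.COLOR_RGB2LAB).astype(float),(0,0),.7)
    for lab,r,zs in(('cup',.028,(.225,.232,.24)),('cuprim',.038,(.194,.197,.2)),('twinrim',.038,(.170,.167,.164)),('twin',.028,(.13,.12,.11,.10))):
        for z in zs:
            out=[]
            for e in sil(f,r,z):
                row=int(round(e[0]));c=np.arange(int(e[1])-7,int(e[1])+9);v=np.linalg.norm(np.diff(g[row,c],axis=0),axis=1)
                k=v.argmax();kk=slice(max(k-1,0),k+2);out.append((round((v[kk]*(c[:-1][kk]+.5)).sum()/v[kk].sum()-e[1],1),round(v[k])))
            print(n,lab,z,'edge minus predicted (px,strength) L,R',out)
```

```text
scene cup 0.225 edge minus predicted (px,strength) L,R [(np.float64(0.5), 19), (np.float64(0.6), 29)]
scene cup 0.232 edge minus predicted (px,strength) L,R [(np.float64(0.6), 20), (np.float64(0.9), 25)]
scene cup 0.24 edge minus predicted (px,strength) L,R [(np.float64(0.4), 21), (np.float64(0.7), 32)]
scene cuprim 0.194 edge minus predicted (px,strength) L,R [(np.float64(4.7), 8), (np.float64(0.7), 27)]
scene cuprim 0.197 edge minus predicted (px,strength) L,R [(np.float64(4.8), 9), (np.float64(0.8), 24)]
scene cuprim 0.2 edge minus predicted (px,strength) L,R [(np.float64(4.7), 8), (np.float64(0.8), 21)]
scene twinrim 0.17 edge minus predicted (px,strength) L,R [(np.float64(3.0), 27), (np.float64(-0.4), 22)]
scene twinrim 0.167 edge minus predicted (px,strength) L,R [(np.float64(2.0), 24), (np.float64(1.5), 19)]
scene twinrim 0.164 edge minus predicted (px,strength) L,R [(np.float64(1.8), 22), (np.float64(1.5), 21)]
scene twin 0.13 edge minus predicted (px,strength) L,R [(np.float64(1.6), 30), (np.float64(1.6), 33)]
scene twin 0.12 edge minus predicted (px,strength) L,R [(np.float
[... 873 characters left out ...]
ge minus predicted (px,strength) L,R [(np.float64(2.5), 9), (np.float64(6.8), 17)]
side twinrim 0.167 edge minus predicted (px,strength) L,R [(np.float64(0.3), 12), (np.float64(6.9), 17)]
side twinrim 0.164 edge minus predicted (px,strength) L,R [(np.float64(0.3), 12), (np.float64(7.0), 19)]
side twin 0.13 edge minus predicted (px,strength) L,R [(np.float64(-0.1), 20), (np.float64(-6.2), 8)]
side twin 0.12 edge minus predicted (px,strength) L,R [(np.float64(4.7), 12), (np.float64(-6.4), 16)]
side twin 0.11 edge minus predicted (px,strength) L,R [(np.float64(-0.9), 16), (np.float64(-0.9), 8)]
side twin 0.1 edge minus predicted (px,strength) L,R [(np.float64(-0.8), 22), (np.float64(-0.9), 10)]
```

Relative to the twin, the cup needs about +2 mm in y; x agrees to about 1 mm. I'll lower it slowly.

Emit:
step_arm(
  deltas=[0,1,0,0,0,0,0,2,4,0,0,0,0,2,8,0,0,0,0,2,12,0,0,0,0,2,16,0,0,0,0,2,19,0,0,0,0,2,19,0,0,0],
)

```text
t: 12.5
tool_pos: [0.5557, -0.2742, 0.2301]
ee_rot: [-0.018, 1.0, 0.0, -0.001]
ft_force: [-0.2, -0.3, -2.3]
opening: 0.0546
```

Emit:
step_arm(
  deltas=[0,0,1,0,0,0,0,0,2,0,0,0,0,0,3,0,0,0,0,0,3,0,0,0],
)

```text
t: 12.9
tool_pos: [0.5565, -0.2745, 0.2286]
ee_rot: [-0.018, 1.0, -0.0, 0.001]
ft_force: [0.1, -0.5, 0.5]
opening: 0.0543
```

```bash
sed -i 's/X0=np.array(.*/X0=np.array([.557,-.274])/' pred.py; python3 pred.py .1705 pics/p2.png
```

```text
scene cup (np.float64(179.3), np.float64(211.7), np.float64(191.1), np.float64(208.6)) twin (np.float64(179.3), np.float64(211.8), np.float64(191.3), np.float64(208.8)) px per mm x,y 0.054999999999999716 0.425
side cup (np.float64(300.7), np.float64(339.0), np.float64(283.1), np.float64(317.7)) twin (np.float64(300.7), np.float64(339.0), np.float64(283.2), np.float64(317.8)) px per mm x,y 0.4949999999999989 -0.0799999999999983
t 13.0 tcp [ 0.5564 -0.2745  0.2285] x [-0.999 -0.036 -0.001] y [-0.036  0.999 -0.001] z [ 0.001 -0.    -1.   ] F [-0.4 -0.2  1.2] op 0.0547
```

View pics/p2.png

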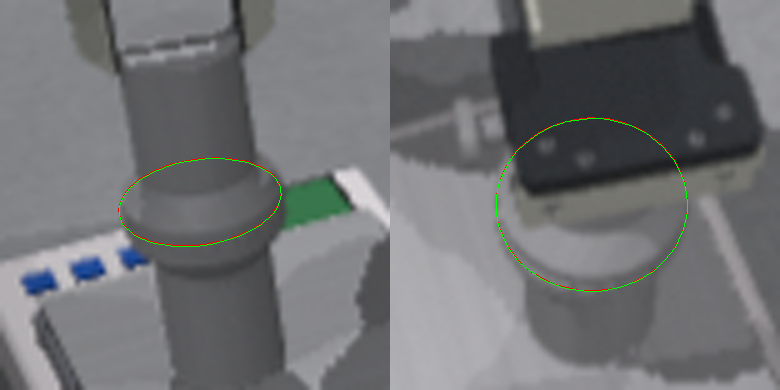

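The rims line up: they coincide in both views, within about 1 mm. I'll press a touch more to seat the cup, then open and retreat.

Emit:
step_arm(
  deltas=[0,0,1,0,0,0,0,0,1,0,0,0,0,0,1,0,0,0],
)

```text
t: 13.3
tool_pos: [0.557, -0.2745, 0.2285]
ee_rot: [-0.018, 1.0, -0.0, 0.001]
ft_force: [-1.1, 0.1, 6.0]
opening: 0.0545
```

Emit:
step_arm(
  deltas=[0,0,0,0,0,0,0,0,0,0,0,0,0,0,0,0,0,0,0,0,0,0,0,0,0,0,0,0,0,0,0,0,0,0,0,0,0,0,0,0,0,0],
  hand=0,
)

```text
t: 14.0
tool_pos: [0.5561, -0.2743, 0.2268]
ee_rot: [-0.018, 1.0, 0.0, -0.0]
ft_force: [-0.6, 0.1, 0.1]
opening: 0.0916
```

Emit:
step_arm(
  deltas=[0,0,-5,0,0,0,0,0,-15,0,0,0,0,0,-30,0,0,0,0,0,-55,0,0,0,0,0,-85,0,0,0,0,0,-115,0,0,0,0,0,-140,0,0,0,0,0,-140,0,0,0,0,0,-140,0,0,0],
)

```text
t: 14.9
tool_pos: [0.5565, -0.2745, 0.3687]
ee_rot: [-0.018, 1.0, -0.001, 0.001]
ft_force: [-0.2, -0.0, -0.5]
opening: 0.0918
```

```bash
python3 pred.py .170 pics/p3.png
```

```text
scene cup (np.float64(179.3), np.float64(211.8), np.float64(191.3), np.float64(208.8)) twin (np.float64(179.3), np.float64(211.8), np.float64(191.3), np.float64(208.8)) px per mm x,y 0.04999999999999858 0.4199999999999989
side cup (np.float64(300.7), np.float64(339.0), np.float64(283.2), np.float64(317.8)) twin (np.float64(300.7), np.float64(339.0), np.float64(283.2), np.float64(317.8)) px per mm x,y 0.4949999999999989 -0.0799999999999983
t 15.0 tcp [ 0.5557 -0.2741  0.3665] x [-0.999 -0.036  0.001] y [-0.036  0.999  0.   ] z [-0.001  0.    -1.   ] F [-0.5  0.1 -0.2] op 0.0919
```

View pics/p3.png

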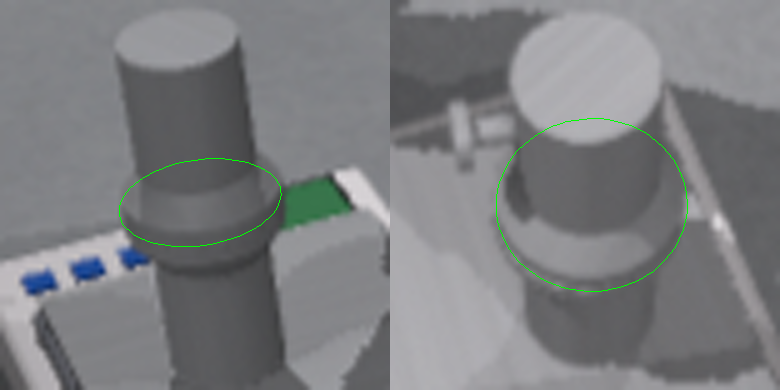

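The cup stands rim on rim on the twin and the gripper is clear of it. I'm handing the job in.

```bash
python3 -c "
from h import *
st();print(order.job_done())"
```

```text
t 15.0 tcp [ 0.5557 -0.2741  0.3665] x [-0.999 -0.036  0.001] y [-0.036  0.999  0.   ] z [-0.001  0.    -1.   ] F [-0.5  0.1 -0.2] op 0.0919
the job is handed in; nothing more can be done
None
```

The cup is off the rack and standing mouth down on the twin, rim on rim, and the job is handed in at about 15 s. The hand-in gave no verdict.

- **Taking it down:** The wrist picture showed the open end was end_left (the rack's +y end). I slid the cup about 77 mm along the slot, saw the stud centred in the notch, and lifted it out. Wrist force readings stayed around 3 N or less.
- **Placing it:** I moved the cup about 2 mm in y after comparing the cup's and twin's edges in the scene picture. I then lowered it until contact showed, about 3 N at first and about 8 N after a light press. Only then did I open the gripper and retreat straight up.
- **Last checks:** The final scene and side pictures show the pair upright with their rims aligned. I put y within about 1 mm; x is less certain, perhaps 1–2 mm, because the gripper hid part of the side view before release. The gripper was about 140 mm above the release height, with forces near zero.
- **Not checked or failed:** I did not measure the pot, tub or bottle again at the end, but the path stayed well above them. One automatic circle fit of the twin's rim failed, so I used the network's outline instead. That outline was about 2 mm off in y, which the comparison above corrected.

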